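Set the guarded flow valve to the yellow mark

ROBOT

A 7-joint arm with a two-finger parallel gripper is mounted at the origin on a cart in front of the work surface, level with it; the furniture and walls round the work are solid. World frame = base frame: x ahead of the robot, y to its left, z up, the work surface at z = 0. Lengths are in m, angles in rad, forces in N, time in s.
With the tool pointing down it reaches from about 0.4 to 0.85 m from the base axis. Payload 4.5 kg.
Tool frame: the origin (TCP) lies midway between the tips of the shut fingers; the grasp point (between the pads) lies 19 mm behind it; z points along the fingers, y is the line along which they close (so a half turn about z gives the same grasp; the last joint's range is limited). The gripper opens to 88 mm and grips with 3 to 60 N. Pads are 18 mm wide; open, the fingers measure 123 mm over their backs; the gripper's body (75 mm by 187 mm) begins 45 mm behind the grasp point.
Start: joints at [1.237, 0.689, -0.195, 1.565, 0.157, 0.902, -0.215], TCP at [0.225, -0.583, 0.239] pointing down, gripper open.
Joint ranges: [-3.01, 3.01], [-0.46, 2.08], [-1.47, 1.51], [0.13, 2.56], [-1, 4.14], [0.04, 2.09], [-2.66, 2.66]. Speed limits (rad/s): [2.57, 2.57, 3.14, 3.14, 3.14, 3.14, 3.14].

INTERFACE

Orientations are given as a unit quaternion [x, y, z, w].
In Python, from plant import r gives the robot as it stands.
- The arm moves only by the tool carry_out, never from a script. Its argument "plan" is a list of rows, each an object with "rot": the turn, a rotation vector about the tool's x, y, z in rad, a list of three; "xyz": the shift along the tool's x, y, z in m, a list of three; "grip": the closure in counts, from 0 (fully open) to 255 (shut). In form: [{"rot": [wx, wy, wz], "xyz": [dx, dy, dz], "grip": grip}, ...]. A call has 1 to 8 rows; each row is the pose to reach, as a shift and turn from the pose commanded when the call began, along the tool's axes at that moment; what a row does not reach only later rows make up. A row lasts 1/12 s, in which the tool goes at most 41.7 mm and 7.16 degrees, less where a joint would pass 70% of its speed; a pose out of reach is approached as far as the arm can. A call with a gripper value outside its range is refused whole. The fingers move at their own pace and stop on an object; "squeeze" is the grip in N (left out, the last holds). Time passes only in rows, so rows that repeat a pose let the fingers close. It gives the time, the measured TCP pose, the force, the opening and the grip force at its end, in the units of the state.
- r.get_state(): the state, without advancing time (a new reading comes with each control period).
- r.snapshot(name): name is "side" or "top" or "wrist"; returns the picture (420x560x3 uint8, red, green, blue); there is no depth.
- r.camera_params(name): a dict with "fx", "fy", "cx", "cy" (pixels), "distortion" ([k1, k2, p1, p2, k3] as OpenCV has them; the pictures are not rectified), "position" and "attitude" of the camera in the world; the wrist camera has in their place "hand_eye" (4x4, takes a point from camera to tool coordinates, whose origin is the TCP and whose axes are the flange's). Camera axes: x right, y down, z forward; pixel columns grow to the right and rows downward; lengths in m; the calibration is good to about 2 mm. A picture is of the moment at which its call begins: read the wrist's pose just before it. camera_params takes no time and is no camera call.
- r.finish_job(): hands the job in; it is judged then, once.
The state is a dict: "clock": time; "q": joint angles; "qd": joint speeds; "joint_torque": joint torques, N m; "tool_pos": TCP position; "eef_rot": TCP orientation; "contact_force": force on the tool from outside, world axes, zero at the start; "moment": the same for the moment, N m; "opening": opening from 0.0 (shut) to 1.0 (fully open); "finger_force": force on a finger pad.
Only numpy, scipy, OpenCV 4.12 (cv2) and the standard library are available. Lean on these libraries where they do the work, as an engineer would, in place of code of your own. Each camera call takes 0.05 s, during which the arm holds its last target. There are 200 camera calls.

TASK

Slide the clear guard on the sloping control box all the way open, turn the black valve handle until its white pointer lines up with the yellow setting mark, then slide the guard fully back over the handle. Leave the things standing around the box where they are.

Things in the scene. Friction and masses are not known exactly. Their poses are not given: they have to be found in the camera images.
- flow_unit: Grey sloping control box, bolted down, 250 mm wide, 160 deep, 118 high at the back, on a 300 x 185 x 4 mm flange. Origin: centre of its underside, on the table; at yaw 0 x points away from the robot, y left, z up. Its aluminium panel slopes 35 degrees from level and faces up and towards the robot. A 10 mm high pressure gauge at the left of the panel is only for show.
- panel_centre (a point): Centre of the sloping panel's surface, 72 mm above the box's origin. Axes: x up the slope (box direction 0.819, 0, 0.574), y left along the box, z out of the panel (box direction -0.574, 0, 0.819). The valve axis is parallel to this z and lies at y = -50 mm, x = 0 here. The guard's two rails run along y, 11 mm high, at x = +-54 mm.
- valve_grip (a point): Point on the valve axis in the black bar handle, 40 mm out from the panel. The bar is 12 mm thick, 64 mm long with the white pointer nose at one end (nose ends 35 mm from the axis), and stands 24 to 52 mm above the panel on a thin stem; below it a brass bonnet, 32 mm wide, rises 10 mm from the panel. Axes: x along the bar towards the white nose, z out of the panel.
- mark_tab (a point): Small yellow setting mark at the rim of the white scale, 42 mm from the valve axis and 6 mm above the panel; it cannot be touched or moved. Axes: x from the valve axis outward through the mark, z out of the panel.
- guard_tab (a point): Centre of the red grip tab on the clear guard's roof, 81 mm above the panel. The tab is 12 mm thick along the slide, 30 mm wide up the slope, and stands 64 to 99 mm above the panel. The guard is a bridge open at left and right, 70 mm long along the slide, 111 mm wide, roof 62 mm high; shut, it is centred over the handle. Axes: y = opening direction (left, level), z out of the panel.
- valve (a joint): Valve handle angle in rad: 0 = white nose points right along the box (box -y), grows anticlockwise as seen facing the panel, pi/2 = nose points up the slope; stops at 0 and 1.6. About 0.08 N m of friction, stays where left.
- set_mark (a joint): Angle of the yellow mark in rad, measured just as for the valve handle: the pointer is in line with the mark when both values are equal. Between 0.6 and 1.4.
- guard (a joint): How far the guard has slid open to the left, in m: 0 = shut over the handle (at its stop), 0.105 = fully open (at its stop). About 2 N of friction, stays where left.
- threadlock_c (a point): Bystander: small red bottle with a white tip, 33 mm across, 104 mm high, standing right of the box; point at its centre. Leave it.
- grease_tub_c (a point): Bystander: white tub with a green lid, 70 mm across, 56 mm high, standing left of the box; point at its centre. Leave it.
- tape_measure_c (a point): Bystander: yellow tape measure 68 x 83 x 37 mm, on the table; point at its centre. Leave it.

How it is judged:
By the outcome, as a careful person would: the job done as asked, in the order asked, and still so for the second after the job is handed in, with the robot touching nothing.
It also fails if it takes over 58 s, if anything falls off the work surface, if the arm or the gripper's body presses on something with over 40 N, if the wrist force passes 120 N, or if a joint passes its speed limit or range.

## Working session

There is one attempt and no reset: what is moved stays moved. The work goes in short steps, Python scripts to look and compute and a tool call to move; the robot and the scene stay as the last step left them, time stands still between calls to the robot, and variables do not carry over. Pictures are saved under pics/ and viewed, at most 10 in all, crops included, and the job is handed in when it is done.

Besides the shell and the picture viewer there is one more tool, called after "Emit:" by a JSON object that holds its "api" and its "payload". carry_out: Moves the arm, as the interface text tells. Its arguments: {"type":"object","properties":{"plan":{"type":"array"},"squeeze":{"type":"number"}},"required":["plan"]}

```bash
mkdir -p pics; ls; python3 - <<'E'
from plant import r
import cv2,numpy as np
s=r.get_state();print({k:np.round(v,4).tolist() for k,v in s.items()})
for n in("top","side","wrist"):
    cv2.imwrite(f"pics/{n}0.png",r.snapshot(n)[:,:,::-1]);print(n,r.camera_params(n))
a=cv2.imread("pics/top0.png");b=cv2.imread("pics/side0.png")
E
```

```text
pics
{'clock': 0.0, 'q': [1.2368, 0.69, -0.1944, 1.5664, 0.1573, 0.9025, -0.2151], 'qd': [-0.0009, -0.0011, 0.0, -0.0007, -0.0007, -0.0019, -0.0016], 'joint_torque': [0.0004, -52.7563, -1.2672, -15.3427, -0.0527, 0.0065, 0.0002], 'tool_pos': [0.2244, -0.5826, 0.2379], 'eef_rot': [0.9831, 0.1829, -0.0003, -0.0009], 'contact_force': [-0.4293, -0.03, -0.3378], 'moment': [-0.0079, 0.0035, -0.0111], 'finger_force': 0.0, 'opening': 1.0013}
top {'fx': 497.16118100834296, 'fy': 497.16118100834296, 'cx': 280.9952821097989, 'cy': 216.6506273792874, 'distortion': array([-0.07755284,  0.        ,  0.        ,  0.        ,  0.        ]), 'position': array([ 0.26680372, -0.05019224,  1.44645573]), 'attitude': array([ 0.70374331, -0.70365659,  0.08808062, -0.04306469])}
side {'fx': 503.2141130583309, 'fy': 503.2141130583309, 'cx': 284.65130441769236, 'cy': 218.3340962298418, 'distortion': array([0.02532779, 0.        , 0.        , 0.        , 0.        ]), 'position': array([0.12982555, 0.73382219, 0.98788376]), 'attitude': array([-0.211104  ,  0.88999703, -0.39564177,  0.08251047])}
wrist {'fx': 329.6542830511163, 'fy': 329.6542830511163, 'cx': 276.8702794919584, 'cy': 204.49424644009707, 'distortion': array([-0.03292779,  0.        ,  0.        ,  0.        ,  0.        ]), 'hand_eye': array([[-4.80780902e-04, -9.55785977e-01, -2.94062810e-01,
         7.57536307e-02],
       [ 9.99999456e-01, -1.87254067e-04, -1.02633118e-03,
        -6.17317392e-05],
       [ 9.25888488e-04, -2.94063143e-01,  9.55785546e-01,
        -1.46451788e-01],
       [ 0.00000000e+00,  0.00000000e+00,  0.00000000e+00,
         1.00000000e+00]])}
```

View pics/top0.png

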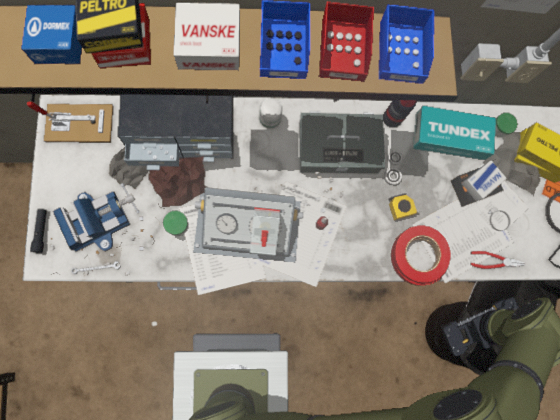

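View pics/side0.png

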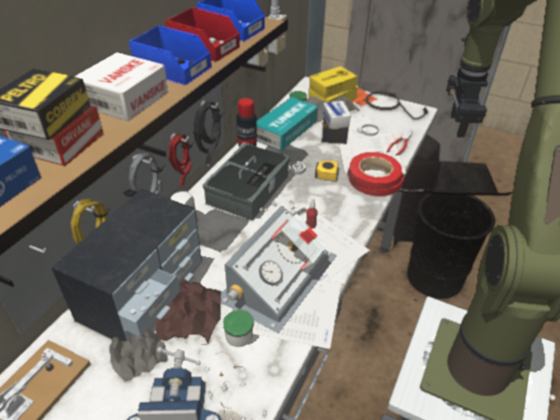

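```bash
python3 - <<'E'
import cv2
a=cv2.imread("pics/top0.png")[180:270,185:335];b=cv2.imread("pics/side0.png")[200:320,215:345]
cv2.imwrite("pics/topc.png",cv2.resize(a,None,fx=5,fy=5,interpolation=cv2.INTER_CUBIC))
cv2.imwrite("pics/sidec.png",cv2.resize(b,None,fx=5,fy=5,interpolation=cv2.INTER_CUBIC))
E
```

```text
(no output)
```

View pics/topc.png

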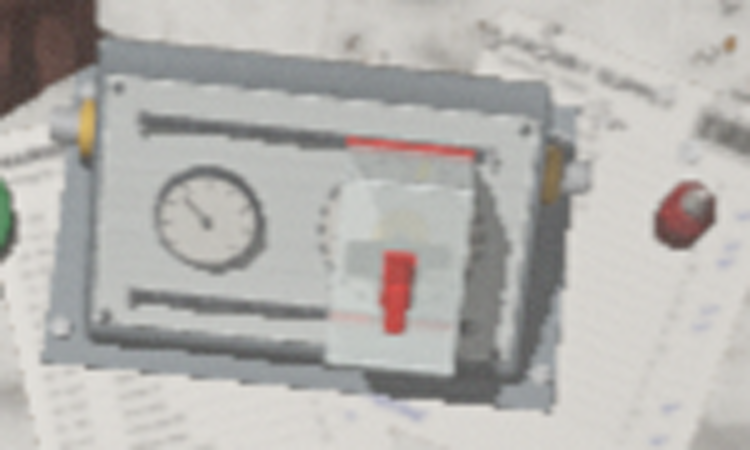

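View pics/sidec.png

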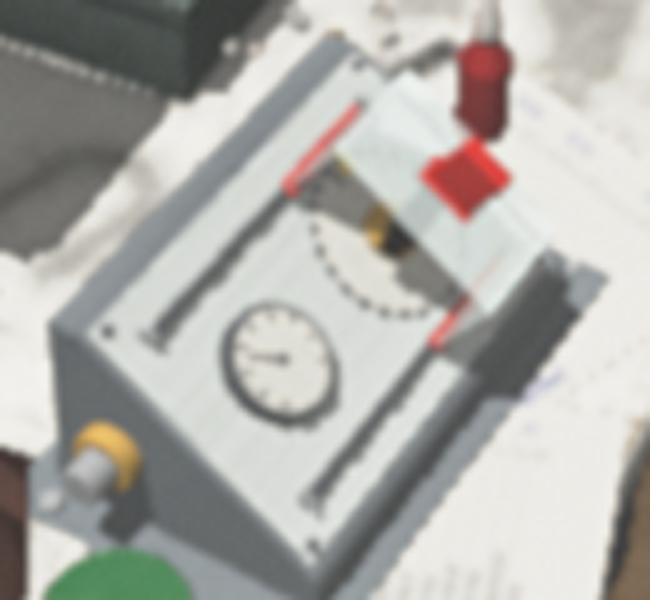

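Top crop: flange front corners at about (42,362) and (550,410), box back top edge (100,40)–(548,82), red tab (385–415, 250–333), so the guard is shut. Side crop: back-left top corner at (50,322), red tab top around (467,165), brass bonnet at (380,230), and something yellow at (345,160).

```bash
cat > h.py <<'E'
import numpy as np,cv2
from scipy.spatial.transform import Rotation as R
from scipy.optimize import least_squares
from plant import r
def cam(n,s=None):
    c=r.camera_params(n);K=np.array([[c['fx'],0,c['cx']],[0,c['fy'],c['cy']],[0,0,1]])
    if n=='wrist':
        T=np.eye(4);T[:3,:3]=R.from_quat(s['eef_rot']).as_matrix();T[:3,3]=s['tool_pos'];T=T@c['hand_eye']
    else:
        T=np.eye(4);T[:3,:3]=R.from_quat(c['attitude']).as_matrix();T[:3,3]=c['position']
    return K,c['distortion'],T
def proj(C,P):
    K,d,T=C;Ti=np.linalg.inv(T)
    return cv2.projectPoints(np.atleast_2d(P).astype(float),cv2.Rodrigues(Ti[:3,:3])[0],Ti[:3,3],K,d)[0][:,0]
def ray(C,uv):
    K,d,T=C;n=cv2.undistortPoints(np.array([[uv]],float),K,d)[0,0]
    return T[:3,3],T[:3,:3]@np.r_[n,1]
Rp=np.array([[.81915,0,-.57358],[0,1,0],[.57358,0,.81915]])
def box(p):  # p=x,y,yaw -> R,t
    return R.from_euler('z',p[2]).as_matrix(),np.array([p[0],p[1],0])
def b2w(p,P): A,t=box(p);return np.atleast_2d(P)@A.T+t
def p2b(P): return np.atleast_2d(P)@Rp.T+[0,0,.072]
def onplane(C,uv,p,z): # pixel -> panel coords at height z above panel
    A,t=box(p);o,d=ray(C,uv);M=(A@Rp).T;c=b2w(p,[0,0,.072])[0]
    o=M@(o-c);d=M@d;return o+d*(z-o[2])/d[2]
E
python3 - <<'E'
from h import *
ct,cs=cam('top'),cam('side')
ft=lambda u,v:[(u+.5)/5-.5+185,(v+.5)/5-.5+180]
fs=lambda u,v:[(u+.5)/5-.5+215,(v+.5)/5-.5+200]
B=[(-.0925,.15,.004),(-.0925,-.15,.004),(.08,.125,.118),(.08,-.125,.118)]
ut=[ft(42,362),ft(550,410),ft(100,40),ft(548,82)]
Bs=[(.08,.125,.118),(.08,-.125,.118)];us=[fs(50,322),fs(337,35)]
f=lambda p:np.r_[(proj(ct,b2w(p,B))-ut).ravel(),(proj(cs,b2w(p,Bs))-us).ravel()]
s=least_squares(f,[.55,0,0],loss='soft_l1');p=s.x;print(p,f(p).round(1))
np.save('p.npy',p)
inv=lambda q,o:((np.array(q)-o+.5)*5-.5).round()
tab=p2b([[x,-.05+dy,z] for z in(.064,.099) for x in(-.015,.015) for dy in (-.006,.006)])
print(inv(proj(ct,b2w(p,tab)),[185,180]),inv(proj(cs,b2w(p,tab)),[215,200]))
print('tab',b2w(p,p2b([0,-.05,.081])))
for n,C,q in(('gauge t',ct,ft(209,218)),('gauge s',cs,fs(280,360)),('yel t',ct,ft(425,172)),('yel s',cs,fs(345,160))):print(n,onplane(C,q,p,.008).round(4))
E
```

```text
[ 0.50491604 -0.04289247 -0.08963248] [-0.9  2.2  0.6  2.  -0.6  0.2  0.7  0.5 -2.1 -1.  -3.  -2.6]
[[405. 305.]
 [383. 303.]
 [410. 255.]
 [388. 253.]
 [404. 335.]
 [381. 333.]
 [409. 285.]
 [386. 282.]] [[471. 194.]
 [459. 209.]
 [429. 151.]
 [417. 165.]
 [510. 168.]
 [498. 182.]
 [467. 123.]
 [455. 138.]]
tab [[ 0.45416693 -0.08853301  0.13835115]]
gauge t [-0.0007  0.0564  0.008 ]
gauge s [-0.0052  0.0558  0.008 ]
yel t [ 0.0396 -0.0605  0.008 ]
yel s [ 0.0359 -0.0586  0.008 ]
```

```bash
cat >> h.py <<'E'
def target(p,x,y,z,th=0,grasp=True):
    """tool normal to panel; tool y along -panel y turned by th about panel z; (x,y,z) panel coords of the grasp point"""
    A,t=box(p);M=A@Rp
    Rt=M@R.from_euler('z',th).as_matrix()@np.diag([1,-1,-1])
    P=b2w(p,p2b([x,y,z]))[0]+(.019 if grasp else 0)*Rt[:,2]
    return P,Rt
def move(P,Rt):
    s=r.get_state();Rc=R.from_quat(s['eef_rot']).as_matrix()
    print('xyz',(Rc.T@(P-s['tool_pos'])).round(4),'rot',R.from_matrix(Rc.T@Rt).as_rotvec().round(4),'F',np.round(s['contact_force'],1),'t',s['clock'],'op',s['opening'])
E
python3 - <<'E'
from h import *
p=np.load('p.npy');P,Rt=target(p,0,-.05,.2);print(P);move(P,Rt)
E
```

```text
[ 0.39703919 -0.08339875  0.22026615]
xyz [ 0.3406 -0.4039  0.0184] rot [-0.141   0.6004  0.4427] F [0.6 0.3 0.6] t 0.15 op 1.000849230546377
```

Emit:
{"api": "carry_out", "payload": {"plan": [{"rot":[0,0,0],"xyz":[0.02,-0.025,-0.02],"grip":0},{"rot":[-0.01,0.05,0.03],"xyz":[0.04,-0.05,-0.04],"grip":0},{"rot":[-0.02,0.1,0.06],"xyz":[0.06,-0.075,-0.05],"grip":0},{"rot":[-0.035,0.15,0.1],"xyz":[0.08,-0.1,-0.05],"grip":0},{"rot":[-0.05,0.2,0.14],"xyz":[0.1,-0.125,-0.05],"grip":0},{"rot":[-0.06,0.25,0.18],"xyz":[0.125,-0.15,-0.05],"grip":0},{"rot":[-0.07,0.3,0.22],"xyz":[0.15,-0.18,-0.05],"grip":0},{"rot":[-0.08,0.35,0.26],"xyz":[0.17,-0.2,-0.05],"grip":0}]}}

```text
clock: 0.82
tool_pos: [0.3114, -0.3323, 0.2888]
eef_rot: [0.983, 0.051, 0.178, 0.007]
contact_force: [0.5, 1.5, 0.2]
opening: 0.997
finger_force: 0.0
```

```bash
python3 - <<'E'
from h import *
p=np.load('p.npy');P,Rt=target(p,0,-.05,.2);print(r.get_state()['tool_pos'],r.get_state()['q']);move(P,Rt)
E
```

```text
[ 0.31141207 -0.33225137  0.28877517] [ 1.24821651  0.36469902 -0.45457409  2.17962537 -0.28294105  0.406485
 -0.3796567 ]
xyz [ 0.0815 -0.2412  0.0955] rot [-0.06    0.2496  0.182 ] F [0.5 1.5 0.2] t 0.8167 op 0.9971781464621147
```

Emit:
{"api": "carry_out", "payload": {"plan": [{"rot":[-0.01,0.03,0.02],"xyz":[0.01,-0.03,0.005],"grip":0},{"rot":[-0.02,0.07,0.05],"xyz":[0.02,-0.065,0.015],"grip":0},{"rot":[-0.025,0.1,0.075],"xyz":[0.03,-0.1,0.03],"grip":0},{"rot":[-0.035,0.14,0.1],"xyz":[0.045,-0.135,0.045],"grip":0},{"rot":[-0.04,0.18,0.13],"xyz":[0.06,-0.17,0.06],"grip":0},{"rot":[-0.05,0.22,0.16],"xyz":[0.07,-0.205,0.08],"grip":0},{"rot":[-0.06,0.25,0.182],"xyz":[0.0815,-0.241,0.0955],"grip":0},{"rot":[-0.06,0.25,0.182],"xyz":[0.0815,-0.241,0.0955],"grip":0}]}}

```text
clock: 1.48
tool_pos: [0.3244, -0.158, 0.3271]
eef_rot: [0.961, -0.032, 0.276, -0.003]
contact_force: [0.7, -0.1, 0.6]
opening: 1.002
finger_force: 0.0
```

```bash
python3 - <<'E'
from h import *
p=np.load('p.npy');P,Rt=target(p,0,-.05,.2);print(r.get_state()['q']);move(P,Rt)
s=r.get_state();im=r.snapshot('wrist')[:,:,::-1].copy();cv2.imwrite('pics/w1.png',im)
np.savez('w1.npz',tool_pos=s['tool_pos'],eef_rot=s['eef_rot'])
E
```

```text
[ 1.60525004  0.19880464 -1.20998677  2.53060555 -0.99438124  0.04336807
 -0.20106622]
xyz [ 1.000e-04 -7.630e-02  1.282e-01] rot [-0.0356  0.0518  0.0128] F [ 0.7 -0.1  0.6] t 1.4833 op 1.0015313229362492
```

View pics/w1.png

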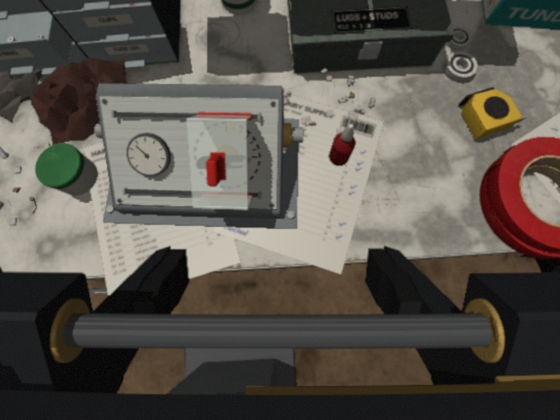

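The wrist view shows the whole box, guard shut, threadlock at (345,145) right of it. The arm is stopped at joint limits (q4, q5 and q6), so I'll fit the kinematics before going on.

```bash
cat > kin.py <<'E'
import numpy as np
from scipy.spatial.transform import Rotation as R
Q=np.array([[1.2368,.69,-.1944,1.5664,.1573,.9025,-.2151],[1.24821651,.36469902,-.45457409,2.17962537,-.28294105,.406485,-.3796567],[1.60525004,.19880464,-1.20998677,2.53060555,-.99438124,.04336807,-.20106622]])
X=np.array([[.2244,-.5826,.2379],[.31141,-.33225,.28878],[.3244,-.158,.3271]])
q4=np.array([[.9831,.1829,-.0003,-.0009],[.983,.051,.178,.007],[.961,-.032,.276,-.003]])
def fk(q,g,s):
    h,l1,o1,l2,o2,l3=g[:6];a=g[6];b=g[7]
    T=R.from_euler('z',s[0]*q[0]+a);p=np.array([0,0,h])
    T=T*R.from_euler('y',q[1])*R.from_euler('z',s[1]*q[2]);p=p+T.apply([o1,0,l1])
    T=T*R.from_euler('y',s[4]*q[3]);p=p+T.apply([o2,0,0]) ;T=T*R.from_euler('z',s[2]*q[4]);p=p+T.apply([0,0,l2])
    T=T*R.from_euler('y',s[5]*q[5])*R.from_euler('z',s[3]*q[6]+b);p=p+T.apply([0,0,l3])
    return p,T
E
python3 - <<'E'
from kin import *
from scipy.optimize import least_squares
import itertools
best=[]
for s in itertools.product([1,-1],repeat=6):
  if s[4]<0 : pass
  for a0 in (0,3.14,1.57,-1.57,-2.4):
   for b0 in (0,3.14):
    def f(g):
        o=[]
        for q,x,w in zip(Q,X,q4):
            p,T=fk(q,g,s);o+=[*(p-x)*3,*(R.from_quat(w).inv()*T).as_rotvec()]
        return np.array(o)
    l=least_squares(f,[.3,.4,0,.4,0,.2,a0,b0],max_nfev=60);best.append((l.cost,s,l.x.round(4)))
best.sort(key=lambda t:t[0])
for b in best[:5]:print(b)
E
```

```text
(np.float64(0.000687160391405751), (-1, -1, -1, -1, 1, 1), array([ 0.21  ,  0.6313, -0.0358,  0.2903, -0.043 ,  0.3346, -0.0408,
        1.5334]))
(np.float64(0.0006871603914057564), (-1, -1, -1, -1, 1, 1), array([ 0.21  ,  0.6313, -0.0358,  0.2903, -0.043 ,  0.3346, -0.0408,
        1.5334]))
(np.float64(0.0006871603914057664), (-1, -1, -1, -1, 1, 1), array([ 0.21  ,  0.6313, -0.0358,  0.2903, -0.043 ,  0.3346, -0.0408,
        1.5334]))
(np.float64(0.0006871603914057741), (-1, -1, -1, -1, 1, 1), array([ 0.21  ,  0.6313, -0.0358,  0.2903, -0.043 ,  0.3346, -0.0408,
        1.5334]))
(np.float64(0.0006871603914057808), (-1, -1, -1, -1, 1, 1), array([ 0.21  ,  0.6313, -0.0358,  0.2903, -0.043 ,  0.3346,  6.2423,
        1.5334]))
```

```bash
cat > ik.py <<'E'
from h import *
from kin import fk
g=[.21,.6313,-.0358,.2903,-.043,.3346,-.0408,1.5334];S=(-1,-1,-1,-1,1,1)
lo=np.array([-3.01,-.46,-1.47,.13,-1,.04,-2.66])+.03;hi=np.array([3.01,2.08,1.51,2.56,4.14,2.09,2.66])-.03
def ik(P,Rt,n=15,seed=0):
    rg=np.random.default_rng(seed);out=[]
    Rm=R.from_matrix(Rt)
    def f(q):
        p,T=fk(q,g,S);return np.r_[(p-P)*3,(Rm.inv()*T).as_rotvec()]
    for i in range(n):
        l=least_squares(f,rg.uniform(lo,hi),bounds=(lo,hi),max_nfev=80)
        out.append((l.cost,l.x))
    return sorted(out,key=lambda t:t[0])
E
python3 - <<'E'
from ik import *
p=np.load('p.npy')
A,_=box(p);M=A@Rp
def tilt(x,y,z,th,a):  # tilt tool by a about panel y (a>0: towards vertical)
    Rt=M@R.from_euler('y',a).as_matrix()@R.from_euler('z',th).as_matrix()@np.diag([1,-1,-1])
    return b2w(p,p2b([x,y,z]))[0]+.019*Rt[:,2],Rt
for nm,args in dict(tab=(0,-.05,.087,0,0),tabflip=(0,-.05,.087,np.pi,0),tab90=(0,-.05,.087,np.pi/2,0),tabm90=(0,-.05,.087,-np.pi/2,0),tabopen=(0,.055,.087,0,0),hov=(0,-.05,.15,0,0),tabt15=(0,-.05,.087,0,.26),tabt25=(0,-.05,.087,0,.43),valve0=(0,-.05,.04,0,0),valve90=(0,-.05,.04,np.pi/2,0)).items():
    s=ik(*tilt(*args),n=12);print(nm,[ (round(c,5),q.round(2).tolist()) for c,q in s[:2]])
E
```

```text
tab [(np.float64(0.02762), [-0.04, 0.65, 0.61, 2.53, 4.1, 0.65, 0.91]), (np.float64(0.02762), [0.4, 0.63, -0.42, 2.53, 2.7, 0.47, 2.04])]
tabflip [(np.float64(0.02762), [0.63, 0.77, -1.11, 2.53, 1.96, 0.81, -0.57]), (np.float64(0.02762), [0.4, 0.63, -0.43, 2.53, 2.69, 0.47, -1.09])]
tab90 [(np.float64(0.02762), [0.43, 0.63, -0.49, 2.53, 2.6, 0.49, -2.59]), (np.float64(0.02762), [0.57, 0.71, -0.89, 2.53, 2.14, 0.67, -2.25])]
tabm90 [(np.float64(0.02762), [-0.02, 0.64, 0.55, 2.53, 4.05, 0.62, -0.63]), (np.float64(0.02762), [0.48, 0.65, -0.62, 2.53, 2.44, 0.53, 0.68])]
tabopen [(np.float64(0.02686), [0.02, 0.63, -0.39, 2.53, 2.36, 0.56, 2.0]), (np.float64(0.02686), [-0.5, 0.71, 0.87, 2.53, 4.1, 0.65, 0.6])]
hov [(np.float64(0.02556), [0.39, 0.45, -0.31, 2.53, 2.89, 0.29, 1.89]), (np.float64(0.02556), [0.68, 0.57, -1.02, 2.53, 1.94, 0.58, 2.63])]
tabt15 [(np.float64(0.0021), [0.49, 0.7, -0.76, 2.53, 2.05, 0.55, 2.53]), (np.float64(0.0021), [0.33, 0.64, -0.33, 2.53, 2.61, 0.36, 2.1])]
tabt25 [(np.float64(0.0), [0.32, 0.65, -0.35, 2.45, 2.07, 0.23, 2.63]), (np.float64(0.00048), [0.0, 0.66, 0.38, 2.5, 4.11, 0.33, 0.8])]
valve0 [(np.float64(0.02593), [-0.07, 0.79, 0.72, 2.53, 4.11, 0.82, 0.92]), (np.float64(0.02593), [0.53, 0.83, -0.87, 2.53, 2.23, 0.78, 2.4])]
valve90 [(np.float64(0.02593), [0.4, 0.75, -0.49, 2.53, 2.64, 0.61, -2.63]), (np.float64(0.02593), [0.62, 0.97, -1.35, 2.53, 1.86, 1.12, -2.11])]
```

```bash
cat >> ik.py <<'E'
def tilt(p,x,y,z,th,a):
    """grasp point at panel (x,y,z); a = tilt towards vertical (.611 = tool straight down); th = turn about tool axis"""
    A,_=box(p);M=A@Rp
    Rt=M@R.from_euler('y',a).as_matrix()@R.from_euler('z',th).as_matrix()@np.diag([1,-1,-1])
    return b2w(p,p2b([x,y,z]))[0]+.019*Rt[:,2],Rt
def show(p,*a,n=10):
    s=ik(*tilt(p,*a),n=n)[:3];print(a,[(round(float(c),5),q.round(2).tolist()) for c,q in s])
E
python3 - <<'E'
from ik import *
p=np.load('p.npy')
for a in ((0,-.05,.087,0,.611),(0,-.05,.15,0,.611),(0,.055,.087,0,.611),(0,-.05,.05,0,.611)):show(p,*a)
print(tilt(p,0,-.05,.15,0,.611)[0]);move(*tilt(p,0,-.05,.15,0,.611))
E
```

```text
(0, -0.05, 0.087, 0, 0.611) [(0.0, [0.31, 0.67, -0.34, 2.27, 0.75, 0.31, -2.34]), (3e-05, [0.38, 0.69, -0.51, 2.28, 0.97, 0.39, -2.61]), (9e-05, [0.43, 0.71, -0.63, 2.25, 0.96, 0.48, -2.63])]
(0, -0.05, 0.15, 0, 0.611) [(0.0, [0.4, 0.57, -0.5, 2.28, 0.66, 0.43, -2.3]), (5e-05, [0.14, 0.53, 0.04, 2.27, -0.05, 0.35, -1.43]), (6e-05, [0.25, 0.54, -0.18, 2.27, 0.26, 0.36, -1.81])]
(0, 0.055, 0.087, 0, 0.611) [(0.0, [-0.03, 0.65, -0.09, 2.27, 0.25, 0.23, -2.01]), (0.0, [-0.32, 0.7, 0.55, 2.27, -0.96, 0.42, -0.62]), (6e-05, [-0.07, 0.65, -0.01, 2.25, 0.04, 0.24, -1.77])]
(0, -0.05, 0.05, 0, 0.611) [(0.0, [0.2, 0.72, -0.12, 2.25, 0.44, 0.18, -1.97]), (0.0, [0.15, 0.72, -0.01, 2.25, 0.06, 0.17, -1.57]), (0.0, [0.32, 0.74, -0.39, 2.25, 0.97, 0.32, -2.58])]
[ 0.41474632 -0.08499015  0.17587249]
xyz [-0.0061 -0.0728  0.1768] rot [-0.0305 -0.5581  0.0233] F [-0.9  3.8 -0.1] t 1.5333 op 1.0011232011922249
```

Emit:
{"api": "carry_out", "payload": {"plan": [{"rot":[0,-0.09,0],"xyz":[0,-0.01,0.01],"grip":0},{"rot":[-0.005,-0.18,0],"xyz":[0,-0.02,0.025],"grip":0},{"rot":[-0.01,-0.27,0.01],"xyz":[0,-0.03,0.04],"grip":0},{"rot":[-0.015,-0.36,0.01],"xyz":[0,-0.045,0.06],"grip":0},{"rot":[-0.02,-0.45,0.015],"xyz":[0,-0.06,0.08],"grip":0},{"rot":[-0.03,-0.53,0.02],"xyz":[0,-0.07,0.1],"grip":0},{"rot":[-0.03,-0.558,0.023],"xyz":[-0.003,-0.073,0.11],"grip":0},{"rot":[-0.03,-0.558,0.023],"xyz":[-0.003,-0.073,0.11],"grip":0}]}}

```text
clock: 2.2
tool_pos: [0.3633, -0.1146, 0.2671]
eef_rot: [0.987, -0.041, 0.152, -0.029]
contact_force: [-0.5, 0.2, -0.2]
opening: 0.998
finger_force: 0.0
```

```bash
python3 - <<'E'
from ik import *
p=np.load('p.npy');s=r.get_state();print(s['q'].round(2) if hasattr(s['q'],'round') else s['q'],s['tool_pos'])
move(*tilt(p,0,-.05,.15,0,.611))
im=r.snapshot('wrist')[:,:,::-1].copy();np.savez('w2.npz',tool_pos=s['tool_pos'],eef_rot=s['eef_rot'])
C=cam('wrist',s)
B=[(-.0925,.15,.004),(-.0925,-.15,.004),(.08,.125,.118),(.08,-.125,.118)]+[*p2b([[x,-.05+dy,.099] for x in(-.015,.015) for dy in (-.006,.006)])]
print(proj(C,b2w(p,B)).round(1).tolist())
cv2.imwrite('pics/w2.png',cv2.resize(im,(800,600),interpolation=cv2.INTER_CUBIC))
E
```

```text
[ 0.39  0.26 -0.13  2.44 -0.55  0.18 -0.84] [ 0.36328521 -0.1145768   0.26712356]
xyz [ 0.019  -0.0268  0.1038] rot [-0.0718 -0.3032  0.007 ] F [-0.5  0.2 -0.2] t 2.2 op 0.9983935639753531
[[118.4, 193.1], [343.6, 196.4], [85.4, 19.1], [334.9, 11.0], [256.1, 163.1], [242.4, 163.0], [253.8, 130.5], [239.3, 130.5]]
```

View pics/w2.png

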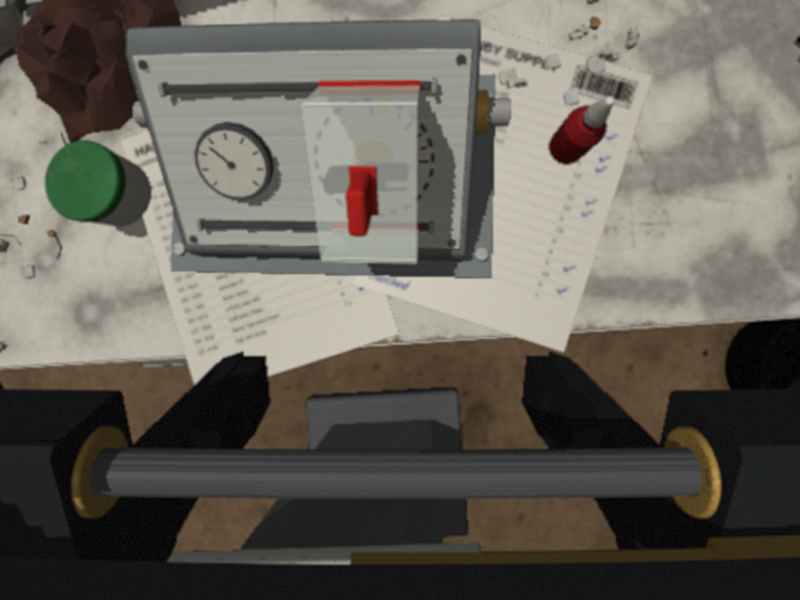

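Wrist view: flange front corners at (172,271) and (491,277), back top edge (128,31)–(480,19), tab top front edge (348..367, 235), all within about 3 px of prediction. The handle bar looks roughly level at (325–408,178).

```bash
python3 - <<'E'
from ik import *
p=np.load('p.npy');w=np.load('w2.npz');C=cam('wrist',w);ct=cam('top')
ft=lambda u,v:[(u+.5)/5-.5+185,(v+.5)/5-.5+180]
k=lambda u,v:[(u+.5)*.7-.5,(v+.5)*.7-.5]
B=[(-.0925,.15,.004),(-.0925,-.15,.004),(.08,.125,.118),(.08,-.125,.118)]
ut=[ft(42,362),ft(550,410),ft(100,40),ft(548,82)]
uw=[k(172,271),k(491,277),k(128,31),k(480,19),k(367,235),k(348,235)]
Bw=B+[*p2b([[-.015,-.05+d,.099] for d in(-.006,.006)])]
f=lambda p:np.r_[(proj(ct,b2w(p,B))-ut).ravel(),(proj(C,b2w(p,Bw))-uw).ravel()]
q=least_squares(f,p,loss='soft_l1').x;print(q,f(q).round(1));np.save('p.npy',q)
move(*tilt(q,0,-.05,.14,0,.611))
E
```

```text
[ 0.50429108 -0.04395651 -0.09448251] [-0.6  2.1  0.8  2.4 -0.1  0.2  1.2  1.  -1.4  3.4  0.5  3.6 -2.7 -2.6
  0.7 -1.   0.2 -0.3 -0.1 -0.5]
xyz [ 0.0184 -0.0198  0.1108] rot [-0.0749 -0.3014  0.0244] F [ 3.  -1.9 -1.2] t 2.25 op 0.9952645417921712
```

Emit:
{"api": "carry_out", "payload": {"plan": [{"rot":[-0.02,-0.08,0],"xyz":[0.005,-0.005,0.005],"grip":0},{"rot":[-0.04,-0.16,0.01],"xyz":[0.01,-0.01,0.015],"grip":0},{"rot":[-0.06,-0.24,0.02],"xyz":[0.014,-0.015,0.03],"grip":0},{"rot":[-0.075,-0.3,0.024],"xyz":[0.018,-0.02,0.045],"grip":0},{"rot":[-0.075,-0.3,0.024],"xyz":[0.018,-0.02,0.06],"grip":0},{"rot":[-0.075,-0.3,0.024],"xyz":[0.018,-0.02,0.08],"grip":0},{"rot":[-0.075,-0.3,0.024],"xyz":[0.018,-0.02,0.1],"grip":0},{"rot":[-0.075,-0.3,0.024],"xyz":[0.018,-0.02,0.11],"grip":0}]}}

```text
clock: 2.92
tool_pos: [0.4155, -0.0904, 0.1679]
eef_rot: [0.999, -0.052, 0.001, -0.001]
contact_force: [-0.5, -0.4, 0.7]
opening: 0.997
finger_force: 0.0
```

```bash
python3 - <<'E'
from ik import *
p=np.load('p.npy');s=r.get_state();print(np.round(s['q'],2),s['tool_pos'])
move(*tilt(p,0,-.05,.14,0,.611));move(*tilt(p,0,-.05,.088,0,.611))
E
```

```text
[-0.03  0.59  0.22  2.23 -0.36  0.35 -1.18] [ 0.41554141 -0.09044847  0.16792272]
xyz [ 0.0036 -0.0047  0.0003] rot [-0.0014 -0.003  -0.0098] F [-0.5 -0.4  0.7] t 2.9167 op 0.9967322912017913
xyz [ 0.0333 -0.0049  0.0429] rot [-0.0014 -0.003  -0.0098] F [-0.5 -0.4  0.7] t 2.9167 op 0.9967322912017913
```

Emit:
{"api": "carry_out", "payload": {"plan": [{"rot":[0,0,-0.01],"xyz":[0.012,-0.005,0.011],"grip":0},{"rot":[0,0,-0.01],"xyz":[0.02,-0.005,0.022],"grip":0},{"rot":[0,0,-0.01],"xyz":[0.027,-0.005,0.033],"grip":0},{"rot":[0,0,-0.01],"xyz":[0.033,-0.005,0.043],"grip":0},{"rot":[0,0,-0.01],"xyz":[0.033,-0.005,0.043],"grip":130},{"rot":[0,0,-0.01],"xyz":[0.033,-0.005,0.043],"grip":180},{"rot":[0,0,-0.01],"xyz":[0.033,-0.005,0.043],"grip":255},{"rot":[0,0,-0.01],"xyz":[0.033,-0.005,0.043],"grip":255}], "squeeze": 15}}

```text
clock: 3.58
tool_pos: [0.4484, -0.0893, 0.1274]
eef_rot: [0.999, -0.048, 0.002, -0.001]
contact_force: [0.4, -0.3, -0.2]
opening: 0.719
finger_force: 0.0
```

```bash
python3 - <<'E'
from ik import *
p=np.load('p.npy');s=r.get_state();print(np.round(s['q'],2),s['finger_force'])
move(*tilt(p,0,-.05,.088,0,.611));move(*tilt(p,0,.055,.088,0,.611))
E
```

```text
[-0.01  0.69  0.17  2.18 -0.39  0.3  -1.17] 0.0
xyz [ 0.0009 -0.0004  0.0023] rot [-0.0013 -0.0047 -0.0014] F [ 0.4 -0.3 -0.2] t 3.5833 op 0.7189698990289556
xyz [ 0.0007 -0.1054  0.0024] rot [-0.0013 -0.0047 -0.0014] F [ 0.4 -0.3 -0.2] t 3.5833 op 0.7189698990289556
```

Emit:
{"api": "carry_out", "payload": {"plan": [{"rot":[0,0,0],"xyz":[0,0,0],"grip":255},{"rot":[0,0,0],"xyz":[0,0,0],"grip":255},{"rot":[0,0,0],"xyz":[0,0,0],"grip":255},{"rot":[0,0,0],"xyz":[0,0,0],"grip":255},{"rot":[0,0,0],"xyz":[0,0,0],"grip":255},{"rot":[0,0,0],"xyz":[0,0,0],"grip":255},{"rot":[0,0,0],"xyz":[0,0,0],"grip":255},{"rot":[0,0,0],"xyz":[0,0,0],"grip":255}]}}

```text
clock: 4.25
tool_pos: [0.4488, -0.0891, 0.1268]
eef_rot: [0.999, -0.048, 0.002, -0.001]
contact_force: [-0.2, -0.1, 0.8]
opening: 0.134
finger_force: 15.0
```

Emit:
{"api": "carry_out", "payload": {"plan": [{"rot":[0,0,0],"xyz":[0,-0.01,0],"grip":255},{"rot":[0,0,0],"xyz":[0,-0.025,0],"grip":255},{"rot":[0,0,0],"xyz":[0,-0.04,0],"grip":255},{"rot":[0,0,0],"xyz":[0,-0.055,0],"grip":255},{"rot":[0,0,0],"xyz":[0,-0.07,0],"grip":255},{"rot":[0,0,0],"xyz":[0,-0.085,0],"grip":255},{"rot":[0,0,0],"xyz":[0,-0.097,0],"grip":255},{"rot":[0,0,0],"xyz":[0,-0.103,0],"grip":255}]}}

```text
clock: 4.92
tool_pos: [0.4589, 0.0153, 0.1268]
eef_rot: [0.999, -0.047, 0.002, -0.001]
contact_force: [0.7, -2.8, -2.1]
opening: 0.134
finger_force: 15.0
```

```bash
python3 - <<'E'
from ik import *
p=np.load('p.npy');s=r.get_state();print(np.round(s['q'],2),s['finger_force'])
move(*tilt(p,0,.055,.088,0,.611))
E
```

```text
[-0.26  0.7   0.21  2.17 -0.46  0.3  -1.33] 15.00420784112066
xyz [ 0.0003 -0.0003  0.0017] rot [-0.0016 -0.0047  0.0009] F [ 0.7 -2.8 -2.1] t 4.9167 op 0.1338537150955813
```

Press on gently to the stop.

Emit:
{"api": "carry_out", "payload": {"plan": [{"rot":[0,0,0],"xyz":[0,-0.002,0],"grip":255},{"rot":[0,0,0],"xyz":[0,-0.004,0],"grip":255},{"rot":[0,0,0],"xyz":[0,-0.005,0],"grip":255},{"rot":[0,0,0],"xyz":[0,-0.005,0],"grip":255}]}}

```text
clock: 5.25
tool_pos: [0.4589, 0.0155, 0.1268]
eef_rot: [0.999, -0.049, 0.002, 0.001]
contact_force: [-0.5, -7.4, -3.1]
opening: 0.136
finger_force: 15.0
```

Emit:
{"api": "carry_out", "payload": {"plan": [{"rot":[0,0,0],"xyz":[0,0.005,0],"grip":255},{"rot":[0,0,0],"xyz":[0,0.005,0],"grip":100},{"rot":[0,0,0],"xyz":[0,0.005,0],"grip":100},{"rot":[0,0,0],"xyz":[0,0.005,0],"grip":100},{"rot":[0,0,0],"xyz":[0,0.005,-0.01],"grip":100},{"rot":[0,0,0],"xyz":[0,0.005,-0.03],"grip":100},{"rot":[0,0,0],"xyz":[0,0.005,-0.055],"grip":100},{"rot":[0,0,0],"xyz":[0,0.005,-0.085],"grip":100}]}}

```text
clock: 5.92
tool_pos: [0.457, 0.0138, 0.2121]
eef_rot: [0.999, -0.047, 0.0, -0.001]
contact_force: [1.2, 1.0, -0.9]
opening: 0.603
finger_force: 0.0
```

```bash
python3 - <<'E'
from ik import *
p=np.load('p.npy');s=r.get_state();print(np.round(s['q'],2),s['tool_pos'])
P,Rt=tilt(p,-.05,-.05,.2,0,.611);print(P);move(P,Rt)
E
```

```text
[-0.36  0.55  0.36  2.1  -0.37  0.55 -1.4 ] [0.45703735 0.01382466 0.21213061]
[ 0.34459233 -0.07904672  0.18815099]
xyz [-0.1032  0.1031  0.0237] rot [-0.0013 -0.0011 -0.0004] F [ 1.2  1.  -0.9] t 5.9167 op 0.602883604414281
```

Emit:
{"api": "carry_out", "payload": {"plan": [{"rot":[0,0,0],"xyz":[0,0.02,0],"grip":255},{"rot":[0,0,0],"xyz":[0,0.05,0],"grip":255},{"rot":[0,0,0],"xyz":[0,0.08,0],"grip":255},{"rot":[0,0,0],"xyz":[0,0.105,0],"grip":255},{"rot":[0,0,0],"xyz":[0,0.105,0],"grip":255},{"rot":[0,0,0],"xyz":[0,0.105,0],"grip":255}]}}

```text
clock: 6.42
tool_pos: [0.4479, -0.0921, 0.2119]
eef_rot: [0.999, -0.049, 0.002, -0.001]
contact_force: [-0.8, 0.6, 0.5]
opening: 0.181
finger_force: 0.0
```

```bash
python3 - <<'E'
from ik import *
p=np.load('p.npy');s=r.get_state();print(np.round(s['q'],2),s['tool_pos'],s['opening'])
im=r.snapshot('wrist')[:,:,::-1].copy();np.savez('w3.npz',tool_pos=s['tool_pos'],eef_rot=s['eef_rot'])
C=cam('wrist',s)
c=proj(C,b2w(p,p2b([0,-.05,.04])))[0];print(c)
o=[max(int(c[0])-100,0),max(int(c[1])-75,0)];print(o)
cv2.imwrite('pics/w3.png',cv2.resize(im[o[1]:o[1]+150,o[0]:o[0]+200],None,fx=4,fy=4,interpolation=cv2.INTER_CUBIC))
E
```

```text
[-0.11  0.54  0.33  2.1  -0.34  0.54 -1.2 ] [ 0.44786854 -0.09206858  0.21192992] 0.180528295760913
[272.9803548  166.86839067]
[172, 91]
```

View pics/w3.png

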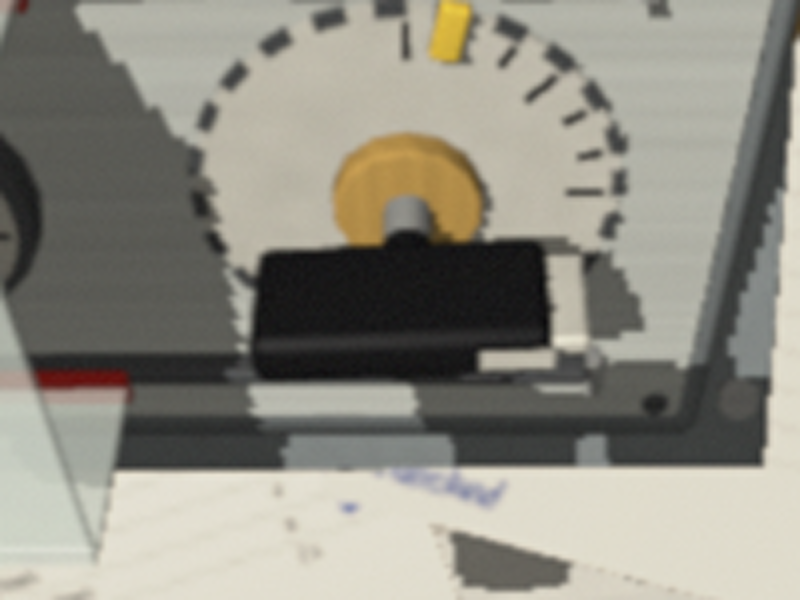

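Guard is open at the left (red foot at (85,380)). The black bar lies level with its white nose to the right at (570,300), so θ≈0; yellow mark centre is about (451,32) and bonnet top centre about (408,188).

```bash
python3 - <<'E'
from ik import *
p=np.load('p.npy');C=cam('wrist',np.load('w3.npz'))
k=lambda u,v:[(u+.5)/4-.5+172,(v+.5)/4-.5+91]
print('bonnet',onplane(C,k(408,188),p,.010).round(4))
ticks={0:(585,191),1:(406,42)}
c=onplane(C,k(408,188),p,.010)
for n,u in dict(mark=(451,32),tick0=(585,191),tick90=(405,40)).items():
    P=onplane(C,k(*u),p,.006 if n=='mark' else .001);d=P-[0,-.05,0];e=P-c
    print(n,P.round(4),'r',np.hypot(*d[:2]).round(4),'th',np.arctan2(d[0],-d[1]).round(3),'rel bonnet',np.arctan2(e[0],-e[1]).round(3))
# yellow centroid by colour
print(proj(C,b2w(p,p2b([[.0,-.085,.052],[0,-.021,.052],[-.006,-.085,.052]]))))
for a in ((-.02,-.08,.045,1.57,.611),(-.02,-.08,.045,0,.611),(.02,-.05,.05,0,.611),(.02,-.05,.05,.26,.611),(.02,-.05,.05,-.26,.611),(.02,-.05,.05,-.26,.45)):show(p,*a,n=6)
E
```

```text
bonnet [ 0.0038 -0.0504  0.01  ]
mark [ 0.0383 -0.0589  0.006 ] r 0.0393 th 1.343 rel bonnet 1.329
tick0 [-0.0048 -0.0884  0.001 ] r 0.0387 th -0.125 rel bonnet -0.224
tick90 [ 0.0332 -0.0501  0.001 ] r 0.0332 th 1.567 rel bonnet 1.58
[[319.177555   178.07656553]
 [234.539366   178.39065976]
 [318.43458349 183.37456205]]
(-0.02, -0.08, 0.045, 1.57, 0.611) [(0.0, [0.19, 0.75, 0.05, 2.31, -0.36, 0.1, 0.5]), (0.0, [0.27, 0.75, -0.12, 2.31, 0.75, 0.12, -0.66]), (0.0, [0.67, 1.06, -1.43, 2.3, 1.26, 1.14, -1.62])]
(-0.02, -0.08, 0.045, 0, 0.611) [(0.0, [0.18, 0.75, 0.07, 2.31, -0.51, 0.1, -0.91]), (0.0, [0.32, 0.75, -0.23, 2.31, 1.03, 0.18, -2.54]), (0.0, [0.2, 0.75, 0.04, 2.31, -0.27, 0.09, -1.17])]
(0.02, -0.05, 0.05, 0, 0.611) [(0.0, [0.11, 0.71, 0.08, 2.19, -0.21, 0.25, -1.29]), (0.0, [0.39, 0.76, -0.55, 2.19, 0.96, 0.46, -2.6]), (0.00042, [0.15, 0.71, -0.0, 2.15, 0.01, 0.31, -1.53])]
(0.02, -0.05, 0.05, 0.26, 0.611) [(0.0, [0.04, 0.72, 0.23, 2.19, -0.55, 0.29, -0.65]), (0.0, [0.05, 0.72, 0.21, 2.19, -0.51, 0.28, -0.7]), (0.0, [0.52, 0.85, -0.94, 2.19, 1.13, 0.73, -2.62])]
(0.02, -0.05, 0.05, -0.26, 0.611) [(0.0, [0.21, 0.71, -0.13, 2.19, 0.34, 0.26, -2.14]), (0.0, [0.31, 0.73, -0.37, 2.19, 0.77, 0.35, -2.63]), (0.00093, [0.02, 0.73, 0.28, 2.13, -0.49, 0.39, -1.22])]
(0.02, -0.05, 0.05, -0.26, 0.45) [(3e-05, [0.23, 0.69, -0.15, 2.36, 2.27, 0.12, 2.21]), (0.00077, [0.13, 0.68, 0.06, 2.29, -0.97, 0.07, -0.78]), (0.00077, [0.13, 0.68, 0.06, 2.29, -0.97, 0.07, -0.78])]
```

```bash
python3 - <<'E'
from ik import *
p=np.load('p.npy');C=cam('wrist',np.load('w3.npz'))
k=lambda u,v:[(u+.5)/4-.5+172,(v+.5)/4-.5+91]
T=[(585,191),(590,155),(575,118),(541,89),(510,55),(405,40)]
P=np.array([onplane(C,k(*u),p,.001) for u in T])[:,:2];print(P.round(4).tolist())
th=np.radians([0,15,30,45,60,90]);m=onplane(C,k(451,32),p,.006)[:2]
def f(g):
    d=P-g[:2];return (np.arctan2(d[:,0],-d[:,1])-th)
s=least_squares(f,[0,-.05]);print(s.x,f(s.x).round(3),np.hypot(*(P-s.x).T).round(4))
d=m-s.x;print('mark',np.arctan2(d[0],-d[1]),np.hypot(*d))
E
```

```text
[[-0.0048, -0.0884], [0.0049, -0.0886], [0.0145, -0.0846], [0.0216, -0.0772], [0.0297, -0.0706], [0.0332, -0.0501]]
[-0.00516256 -0.05034037] [ 0.008 -0.004 -0.003 -0.001 -0.003  0.006] [0.0381 0.0396 0.0395 0.0379 0.0403 0.0383]
mark 1.3766248258589442 0.04428353933740297
```

```bash
python3 - <<'E'
from ik import *
p=np.load('p.npy');p[0]-=.0035;np.save('p2.npy',p)
for x,u in ((-.0376,.0455),(-.0296,.0455),(-.0239,.0461),(-.0182,.0456),(-.0128,.044),(-.0077,.0413),(-.0033,.0377),(-.0014,.0355)):
    P,Rt=tilt(p,x,-.05-u,.034,0,.611);P=P-.019*Rt[:,2];print(P.round(3),end=' ');move(P,Rt)
E
```

```text
[ 0.442 -0.134  0.078] xyz [-0.0027  0.0443  0.1334] rot [-0.0023 -0.004  -0.0012] F [-0.1 -0.7 -0.1] t 6.4667 op 0.13325555426132826
[ 0.448 -0.135  0.083] xyz [0.0039 0.0443 0.1288] rot [-0.0023 -0.004  -0.0012] F [-0.1 -0.7 -0.1] t 6.4667 op 0.13325555426132826
[ 0.453 -0.136  0.086] xyz [0.0086 0.0449 0.1256] rot [-0.0023 -0.004  -0.0012] F [-0.1 -0.7 -0.1] t 6.4667 op 0.13325555426132826
[ 0.458 -0.136  0.089] xyz [0.0133 0.0444 0.1223] rot [-0.0023 -0.004  -0.0012] F [-0.1 -0.7 -0.1] t 6.4667 op 0.13325555426132826
[ 0.462 -0.135  0.093] xyz [0.0177 0.0428 0.1192] rot [-0.0023 -0.004  -0.0012] F [-0.1 -0.7 -0.1] t 6.4667 op 0.13325555426132826
[ 0.466 -0.132  0.095] xyz [0.0219 0.0401 0.1163] rot [-0.0023 -0.004  -0.0012] F [-0.1 -0.7 -0.1] t 6.4667 op 0.13325555426132826
[ 0.47  -0.129  0.098] xyz [0.0255 0.0365 0.1138] rot [-0.0023 -0.004  -0.0012] F [-0.1 -0.7 -0.1] t 6.4667 op 0.13325555426132826
[ 0.472 -0.127  0.099] xyz [0.027  0.0343 0.1128] rot [-0.0023 -0.004  -0.0012] F [-0.1 -0.7 -0.1] t 6.4667 op 0.13325555426132826
```

Emit:
{"api": "carry_out", "payload": {"plan": [{"rot":[0,0,0],"xyz":[-0.004,0.015,0],"grip":255},{"rot":[0,0,0],"xyz":[-0.006,0.035,0.01],"grip":255},{"rot":[0,0,0],"xyz":[-0.006,0.0445,0.03],"grip":255},{"rot":[0,0,0],"xyz":[-0.006,0.0445,0.055],"grip":255},{"rot":[0,0,0],"xyz":[-0.006,0.0445,0.08],"grip":255},{"rot":[0,0,0],"xyz":[-0.006,0.0445,0.105],"grip":255},{"rot":[0,0,0],"xyz":[-0.006,0.0445,0.125],"grip":255},{"rot":[0,0,0],"xyz":[-0.006,0.0445,0.133],"grip":255}]}}

```text
clock: 7.13
tool_pos: [0.4379, -0.1324, 0.0765]
eef_rot: [0.999, -0.046, 0.0, -0.002]
contact_force: [-0.2, 0.3, 0.5]
opening: 0.004
finger_force: 0.0
```

```bash
python3 - <<'E'
from ik import *
p=np.load('p2.npy');s=r.get_state();print(np.round(s['q'],2),s['tool_pos'])
for x,u in ((-.0376,.0455),(-.0296,.0455),(-.0239,.0461),(-.0182,.0456),(-.0128,.044),(-.0077,.0413),(-.0033,.0377),(-.0014,.0355)):
    P,Rt=tilt(p,x,-.05-u,.034,0,.611);P=P-.019*Rt[:,2];move(P,Rt)
E
```

```text
[ 0.14  0.8   0.1   2.19 -0.44  0.17 -1.02] [ 0.43793555 -0.13244791  0.07647218]
xyz [ 0.0039  0.0015 -0.0018] rot [-0.0036 -0.0009  0.0018] F [-0.2  0.3  0.5] t 7.1333 op 0.004210719266430842
xyz [ 0.0105  0.0015 -0.0064] rot [-0.0036 -0.0009  0.0018] F [-0.2  0.3  0.5] t 7.1333 op 0.004210719266430842
xyz [ 0.0152  0.0021 -0.0097] rot [-0.0036 -0.0009  0.0018] F [-0.2  0.3  0.5] t 7.1333 op 0.004210719266430842
xyz [ 0.0198  0.0016 -0.0129] rot [-0.0036 -0.0009  0.0018] F [-0.2  0.3  0.5] t 7.1333 op 0.004210719266430842
xyz [ 0.0243 -0.     -0.016 ] rot [-0.0036 -0.0009  0.0018] F [-0.2  0.3  0.5] t 7.1333 op 0.004210719266430842
xyz [ 0.0284 -0.0027 -0.0189] rot [-0.0036 -0.0009  0.0018] F [-0.2  0.3  0.5] t 7.1333 op 0.004210719266430842
xyz [ 0.032  -0.0063 -0.0214] rot [-0.0036 -0.0009  0.0018] F [-0.2  0.3  0.5] t 7.1333 op 0.004210719266430842
xyz [ 0.0336 -0.0085 -0.0225] rot [-0.0036 -0.0009  0.0018] F [-0.2  0.3  0.5] t 7.1333 op 0.004210719266430842
```

Emit:
{"api": "carry_out", "payload": {"plan": [{"rot":[0,0,0],"xyz":[0.004,0.0015,-0.002],"grip":255},{"rot":[0,0,0],"xyz":[0.0105,0.0015,-0.0065],"grip":255},{"rot":[0,0,0],"xyz":[0.015,0.002,-0.0095],"grip":255},{"rot":[0,0,0],"xyz":[0.02,0.0015,-0.013],"grip":255},{"rot":[0,0,0],"xyz":[0.0245,0,-0.016],"grip":255},{"rot":[0,0,0],"xyz":[0.0285,-0.0025,-0.019],"grip":255},{"rot":[0,0,0],"xyz":[0.032,-0.006,-0.0215],"grip":255},{"rot":[0,0,0],"xyz":[0.0335,-0.0085,-0.0225],"grip":255}]}}

```text
clock: 7.8
tool_pos: [0.4737, -0.1305, 0.1023]
eef_rot: [0.999, -0.048, 0.003, 0.0]
contact_force: [-1.7, -5.2, 4.3]
opening: 0.004
finger_force: 3.1
```

Emit:
{"api": "carry_out", "payload": {"plan": [{"rot":[0,0,0],"xyz":[-0.003,0.01,0],"grip":255},{"rot":[0,0,0],"xyz":[-0.006,0.02,-0.01],"grip":255},{"rot":[0,0,0],"xyz":[-0.01,0.02,-0.035],"grip":255},{"rot":[0,0,0],"xyz":[-0.015,0.015,-0.065],"grip":255},{"rot":[0,0,0],"xyz":[-0.02,0,-0.09],"grip":255},{"rot":[0,0,0],"xyz":[-0.025,-0.02,-0.11],"grip":255},{"rot":[0,0,0],"xyz":[-0.025,-0.035,-0.11],"grip":150},{"rot":[0,0,0],"xyz":[-0.025,-0.035,-0.11],"grip":0}]}}

```text
clock: 8.47
tool_pos: [0.4513, -0.0898, 0.2128]
eef_rot: [0.999, -0.046, 0.003, -0.002]
contact_force: [-0.3, 0.4, -0.3]
opening: 0.133
finger_force: 0.0
```

```bash
python3 - <<'E'
from ik import *
p=np.load('p2.npy');s=r.get_state();print(np.round(s['q'],2),s['tool_pos'],s['opening'])
im=r.snapshot('wrist')[:,:,::-1].copy();np.savez('w4.npz',tool_pos=s['tool_pos'],eef_rot=s['eef_rot'])
C=cam('wrist',s)
c=proj(C,b2w(p,p2b([0,-.05,.04])))[0]
o=[max(int(c[0])-100,0),max(int(c[1])-75,0)];print(o)
cv2.imwrite('pics/w4.png',cv2.resize(im[o[1]:o[1]+150,o[0]:o[0]+200],None,fx=4,fy=4,interpolation=cv2.INTER_CUBIC))
E
```

```text
[-0.12  0.55  0.34  2.1  -0.35  0.54 -1.19] [ 0.45129971 -0.08975424  0.21281151] 0.13327694691651717
[177, 100]
```

View pics/w4.png

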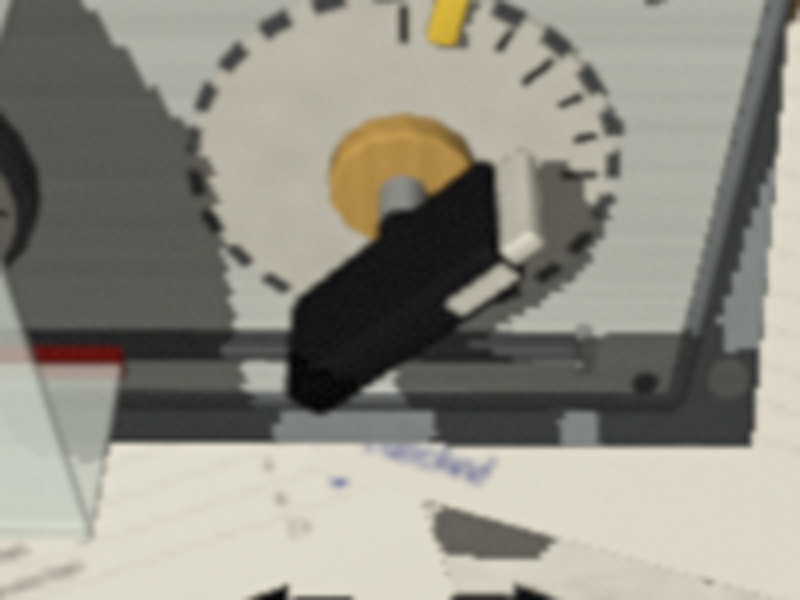

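The guard is still open at the left. The bar now points its nose (white, at (520,210)) to about 0.65–0.7 rad; the mark sits at (445,20). I'll close the pads on the bar with the hand already set at the mark angle (1.377).

```bash
cat >> ik.py <<'E'
def vg(p,z,th=1.377,al=.611,s=0,back=0):
    A,_=box(p);M=A@Rp;f=th-np.pi/2
    Rt=M@R.from_euler('z',f).as_matrix()@R.from_euler('y',al).as_matrix()@np.diag([1,-1,-1])
    b=[np.sin(th),-np.cos(th),0]
    P=b2w(p,p2b([s*b[0],-.05+s*b[1],z]))[0]+(.019-back)*Rt[:,2]
    return P,Rt
E
python3 - <<'E'
from ik import *
p=np.load('p2.npy')
P,Rt=vg(p,.05);s=ik(P,Rt,n=8);print(s[0]);print(s[1])
move(*vg(p,.05,back=.06));move(P,Rt)
E
```

```text
(np.float64(3.3197648111300284e-18), array([ 0.28646451,  0.72636274, -0.1377653 ,  2.26359062, -0.12073694,
        0.16320581, -1.51865163]))
(np.float64(3.2937908025766357e-16), array([ 0.13111343,  0.73007081,  0.20931839,  2.26359066, -0.9654418 ,
        0.30400041, -0.5859478 ]))
xyz [0.0158 0.0026 0.0585] rot [ 0.1083 -0.0056  0.1607] F [ 0.3  0.2 -0. ] t 8.5167 op 0.1782069011816471
xyz [ 0.016  -0.0038  0.1182] rot [ 0.1083 -0.0056  0.1607] F [ 0.3  0.2 -0. ] t 8.5167 op 0.1782069011816471
```

Emit:
{"api": "carry_out", "payload": {"plan": [{"rot":[0.03,0,0.04],"xyz":[0.004,0,0.005],"grip":20},{"rot":[0.06,0,0.08],"xyz":[0.008,0,0.015],"grip":20},{"rot":[0.09,0,0.12],"xyz":[0.012,0.002,0.03],"grip":20},{"rot":[0.108,-0.005,0.16],"xyz":[0.016,0.0025,0.045],"grip":20},{"rot":[0.108,-0.005,0.16],"xyz":[0.016,0.0025,0.0585],"grip":20},{"rot":[0.108,-0.005,0.16],"xyz":[0.016,0.0025,0.0585],"grip":20},{"rot":[0.108,-0.005,0.16],"xyz":[0.016,0.0025,0.0585],"grip":20},{"rot":[0.108,-0.005,0.16],"xyz":[0.016,0.0025,0.0585],"grip":20}]}}

```text
clock: 9.18
tool_pos: [0.4664, -0.0972, 0.1532]
eef_rot: [0.99, -0.128, 0.002, -0.055]
contact_force: [0.7, 0.5, -0.7]
opening: 0.785
finger_force: 0.0
```

```bash
python3 - <<'E'
from ik import *
p=np.load('p2.npy')
print(np.round(r.get_state()['q'],2));move(*vg(p,.05,back=.06));move(*vg(p,.05))
E
```

```text
[ 0.07  0.66  0.19  2.09 -0.53  0.45 -1.12]
xyz [-0.0001 -0.0018 -0.0004] rot [ 0.0018  0.0004 -0.0029] F [ 0.7  0.5 -0.7] t 9.1833 op 0.785489266418063
xyz [-0.0001 -0.0019  0.0596] rot [ 0.0018  0.0004 -0.0029] F [ 0.7  0.5 -0.7] t 9.1833 op 0.785489266418063
```

Emit:
{"api": "carry_out", "payload": {"plan": [{"rot":[0,0,-0.002],"xyz":[0,-0.002,0],"grip":20},{"rot":[0,0,-0.002],"xyz":[0,-0.002,0],"grip":20},{"rot":[0,0,-0.002],"xyz":[0,-0.002,0.012],"grip":20},{"rot":[0,0,-0.002],"xyz":[0,-0.002,0.024],"grip":20},{"rot":[0,0,-0.002],"xyz":[0,-0.002,0.036],"grip":20},{"rot":[0,0,-0.002],"xyz":[0,-0.002,0.048],"grip":20},{"rot":[0,0,-0.002],"xyz":[0,-0.002,0.0595],"grip":20},{"rot":[0,0,-0.002],"xyz":[0,-0.002,0.0595],"grip":20}]}}

```text
clock: 9.85
tool_pos: [0.4676, -0.0873, 0.093]
eef_rot: [0.991, -0.126, 0.001, -0.055]
contact_force: [-0.4, 0.7, -0.1]
opening: 0.919
finger_force: 0.0
```

```bash
python3 - <<'E'
from ik import *
p=np.load('p2.npy')
print(np.round(r.get_state()['q'],2));move(*vg(p,.05))
E
```

```text
[ 0.12  0.77  0.08  2.13 -0.6   0.29 -1.07]
xyz [ 0.0007  0.0014 -0.0013] rot [0.0011 0.0025 0.0008] F [-0.4  0.7 -0.1] t 9.85 op 0.918859775137139
```

Clear of contact. Close firmly, so that the pads align the bar.

Emit:
{"api": "carry_out", "payload": {"plan": [{"rot":[0,0,0],"xyz":[0,0,0],"grip":255},{"rot":[0,0,0],"xyz":[0,0,0],"grip":255},{"rot":[0,0,0],"xyz":[0,0,0],"grip":255},{"rot":[0,0,0],"xyz":[0,0,0],"grip":255},{"rot":[0,0,0],"xyz":[0,0,0],"grip":255},{"rot":[0,0,0],"xyz":[0,0,0],"grip":255},{"rot":[0,0,0],"xyz":[0,0,0],"grip":255},{"rot":[0,0,0],"xyz":[0,0,0],"grip":255}], "squeeze": 35}}

```text
clock: 10.52
tool_pos: [0.4681, -0.0864, 0.0941]
eef_rot: [0.991, -0.126, 0.002, -0.056]
contact_force: [1.0, 6.9, 0.1]
opening: 0.338
finger_force: 2.3
```

Emit:
{"api": "carry_out", "payload": {"plan": [{"rot":[0,0,0],"xyz":[0,0,0],"grip":255},{"rot":[0,0,0],"xyz":[0,0,0],"grip":255},{"rot":[0,0,0],"xyz":[0,0,0],"grip":255},{"rot":[0,0,0],"xyz":[0,0,0],"grip":255},{"rot":[0,0,0],"xyz":[0,0,0],"grip":255},{"rot":[0,0,0],"xyz":[0,0,0],"grip":255},{"rot":[0,0,0],"xyz":[0,0,0],"grip":255},{"rot":[0,0,0],"xyz":[0,0,0],"grip":255}]}}

```text
clock: 11.18
tool_pos: [0.468, -0.0885, 0.0939]
eef_rot: [0.99, -0.126, 0.002, -0.054]
contact_force: [-0.1, -0.9, -1.9]
opening: 0.131
finger_force: 34.4
```

```bash
python3 - <<'E'
from ik import *
p=np.load('p2.npy')
s=r.get_state();print(np.round(s['moment'],2),s['opening']*88);move(*vg(p,.05))
A,_=box(p);M=A@Rp;y=M.T@R.from_quat(s['eef_rot']).as_matrix()[:,1];y=-y;print('hand th',np.arctan2(y[1],y[0]))
E
```

```text
[-0.2   0.15 -0.12] 11.528212782889051
xyz [ 0.      0.0005 -0.0003] rot [ 0.0021  0.0005 -0.0006] F [-0.1 -0.9 -1.9] t 11.1833 op 0.13100241798737558
hand th 1.3776719440006044
```

Emit:
{"api": "carry_out", "payload": {"plan": [{"rot":[0,0,0],"xyz":[0,0,0],"grip":120},{"rot":[0,0,0],"xyz":[0,0,0],"grip":120},{"rot":[0,0,0],"xyz":[0,0,0],"grip":120},{"rot":[0,0,0],"xyz":[0,0,0],"grip":120},{"rot":[0,0,0],"xyz":[0,0,-0.02],"grip":120},{"rot":[0,0,0],"xyz":[0,0,-0.05],"grip":120},{"rot":[-0.06,0,-0.08],"xyz":[-0.01,0,-0.08],"grip":120},{"rot":[-0.1,0,-0.16],"xyz":[-0.015,0,-0.115],"grip":120}]}}

```text
clock: 11.85
tool_pos: [0.4501, -0.0968, 0.2089]
eef_rot: [0.999, -0.045, -0.001, -0.004]
contact_force: [-0.3, 0.3, -0.8]
opening: 0.531
finger_force: 0.0
```

Emit:
{"api": "carry_out", "payload": {"plan": [{"rot":[0,0,0],"xyz":[0,0,0],"grip":120},{"rot":[0,0,0],"xyz":[0,0,0],"grip":120},{"rot":[0,0,0],"xyz":[0,0,0],"grip":120}]}}

```text
clock: 12.1
tool_pos: [0.4514, -0.0963, 0.2082]
eef_rot: [0.999, -0.047, 0.0, -0.005]
contact_force: [0.3, -0.1, 0.7]
opening: 0.525
finger_force: 0.0
```

```bash
python3 - <<'E'
from ik import *
p=np.load('p2.npy');s=r.get_state();print(s['tool_pos'],s['opening'])
im=r.snapshot('wrist')[:,:,::-1].copy();np.savez('w5.npz',tool_pos=s['tool_pos'],eef_rot=s['eef_rot'])
C=cam('wrist',s)
c=proj(C,b2w(p,p2b([0,-.05,.04])))[0]
o=[max(int(c[0])-100,0),max(int(c[1])-75,0)];print(o)
cv2.imwrite('pics/w5.png',cv2.resize(im[o[1]:o[1]+150,o[0]:o[0]+200],None,fx=4,fy=4,interpolation=cv2.INTER_CUBIC))
E
```

```text
[ 0.45144075 -0.09626276  0.20817554] 0.5249635225967441
[169, 101]
```

View pics/w5.png

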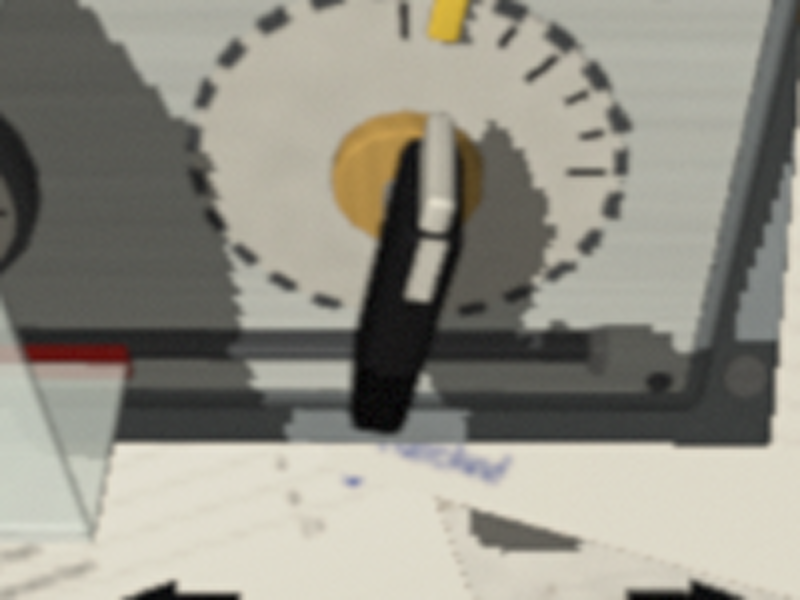

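Bar now nearly in line with the mark: nose top end at about (434,232), tail top end about (379,428), mark centreline about (449,20). Quick numeric check.

```bash
python3 - <<'E'
from ik import *
p=np.load('p2.npy');C=cam('wrist',np.load('w5.npz'))
k=lambda u,v:[(u+.5)/4-.5+169,(v+.5)/4-.5+101]
T=[(587,172),(592,134),(577,98),(543,67),(509,37),(404,20)]
P=np.array([onplane(C,k(*u),p,.001) for u in T])[:,:2]
th=np.radians([0,15,30,45,60,90])
f=lambda g:(np.arctan2(P[:,0]-g[0],g[1]-P[:,1])-th)
c=least_squares(f,[0,-.05]).x;print(c,f(c).round(3),np.hypot(*(P-c).T).round(4))
m=onplane(C,k(449,20),p,.006)[:2]-c;print('mark',np.arctan2(m[0],-m[1]),np.hypot(*m))
a=onplane(C,k(434,232),p,.052);b=onplane(C,k(379,428),p,.052);print(a,b,'bar',np.arctan2(a[0]-b[0],b[1]-a[1]),np.hypot(*(a-b)[:2]))
# predicted image of the bar top centreline for angles, in crop pixels
for t in (1.33,1.377,1.42):
    q=proj(C,b2w(p,p2b([[c[0]+s*np.sin(t),c[1]-s*np.cos(t),.052] for s in(.035,-.029)])));print(t,((q-[169,101]+.5)*4-.5).round(0).tolist())
im=cv2.imread('pics/w5.png').astype(int)
# row-wise yellow centre, and black-bar lower part centres
for v in (4,12,20,28): 
    row=im[v];y=np.where((row[:,2]-row[:,0]>90)&(row[:,2]>170))[0];print(v,y.min(),y.max(),end='; ')
E
```

```text
[-0.00083208 -0.04993873] [-0.     0.004 -0.004  0.004 -0.006  0.003] [0.0378 0.0393 0.0394 0.0382 0.0395 0.0379]
mark 1.3703692768990696 0.04234957618237971
[ 0.0310169  -0.05597177  0.052     ] [-0.02375527 -0.04457108  0.052     ] bar 1.3655790016237424 0.05594610405717322
1.33 [[448.0, 223.0], [372.0, 443.0]]
1.377 [[438.0, 221.0], [379.0, 444.0]]
1.42 [[429.0, 220.0], [385.0, 445.0]]
4 435 464; 12 433 461; 20 431 460; 28 429 457;
```

Mark reads 1.37–1.39 and bar about 1.37, so they are aligned. Next I regrasp the tab and shut the guard.

```bash
python3 - <<'E'
from ik import *
p=np.load('p2.npy')
P,Rt=tilt(p,0,.055,.088,0,.611);move(P-[0,0,.065],Rt) if 0 else move(P+[0,0,.07],Rt);move(P,Rt)
E
```

```text
xyz [-0.0058 -0.1119  0.0137] rot [-0.0103  0.0012  0.0007] F [-0.3 -0.3 -0.2] t 12.15 op 0.5298761629987456
xyz [-0.0057 -0.1111  0.0837] rot [-0.0103  0.0012  0.0007] F [-0.3 -0.3 -0.2] t 12.15 op 0.5298761629987456
```

Emit:
{"api": "carry_out", "payload": {"plan": [{"rot":[0,0,0],"xyz":[0,-0.02,0],"grip":100},{"rot":[-0.005,0,0],"xyz":[-0.002,-0.05,0],"grip":100},{"rot":[-0.01,0,0],"xyz":[-0.004,-0.08,0],"grip":100},{"rot":[-0.01,0,0],"xyz":[-0.006,-0.105,0.005],"grip":100},{"rot":[-0.01,0,0],"xyz":[-0.006,-0.112,0.01],"grip":100},{"rot":[-0.01,0,0],"xyz":[-0.006,-0.112,0.01],"grip":100}]}}

```text
clock: 12.65
tool_pos: [0.4551, 0.0173, 0.1976]
eef_rot: [0.999, -0.045, -0.002, -0.0]
contact_force: [-0.9, -0.4, -0.7]
opening: 0.61
finger_force: 0.0
```

```bash
python3 - <<'E'
from ik import *
p=np.load('p2.npy')
P,Rt=tilt(p,0,.055,.088,0,.611);move(P,Rt)
E
```

```text
xyz [0.0011 0.0017 0.0725] rot [0.0001 0.0037 0.0047] F [-0.9 -0.4 -0.7] t 12.65 op 0.6100686719728378
```

Emit:
{"api": "carry_out", "payload": {"plan": [{"rot":[0,0,0.005],"xyz":[0.001,0.002,0.02],"grip":90},{"rot":[0,0,0.005],"xyz":[0.001,0.002,0.04],"grip":90},{"rot":[0,0,0.005],"xyz":[0.001,0.002,0.058],"grip":90},{"rot":[0,0,0.005],"xyz":[0.001,0.002,0.07],"grip":90},{"rot":[0,0,0.005],"xyz":[0.001,0.002,0.071],"grip":255},{"rot":[0,0,0.005],"xyz":[0.001,0.002,0.071],"grip":255},{"rot":[0,0,0.005],"xyz":[0.001,0.002,0.071],"grip":255},{"rot":[0,0,0.005],"xyz":[0.001,0.002,0.071],"grip":255}], "squeeze": 15}}

```text
clock: 13.32
tool_pos: [0.4572, 0.0126, 0.1291]
eef_rot: [0.999, -0.05, 0.001, 0.0]
contact_force: [0.3, 0.9, 0.1]
opening: 0.368
finger_force: 0.0
```

Emit:
{"api": "carry_out", "payload": {"plan": [{"rot":[0,0,0],"xyz":[0,0,0],"grip":255},{"rot":[0,0,0],"xyz":[0,0,0],"grip":255},{"rot":[0,0,0],"xyz":[0,0,0],"grip":255},{"rot":[0,0,0],"xyz":[0,0,0],"grip":255},{"rot":[0,0,0],"xyz":[0,0,0],"grip":255}]}}

```text
clock: 13.73
tool_pos: [0.457, 0.0134, 0.1289]
eef_rot: [0.999, -0.049, 0.0, 0.0]
contact_force: [-0.2, -0.0, 4.6]
opening: 0.137
finger_force: 15.0
```

```bash
python3 - <<'E'
from ik import *
p=np.load('p2.npy')
move(*tilt(p,0,.055,.088,0,.611));move(*tilt(p,0,-.05,.088,0,.611))
E
```

```text
xyz [-0.0015 -0.002   0.0038] rot [ 0.0002 -0.001  -0.0036] F [-0.2 -0.   4.6] t 13.7333 op 0.13650407908786036
xyz [-0.0011  0.103   0.0038] rot [ 0.0002 -0.001  -0.0036] F [-0.2 -0.   4.6] t 13.7333 op 0.13650407908786036
```

Emit:
{"api": "carry_out", "payload": {"plan": [{"rot":[0,0,0],"xyz":[0,0.01,0],"grip":255},{"rot":[0,0,0],"xyz":[0,0.025,0],"grip":255},{"rot":[0,0,0],"xyz":[0,0.04,0],"grip":255},{"rot":[0,0,0],"xyz":[0,0.055,0],"grip":255},{"rot":[0,0,0],"xyz":[0,0.07,0],"grip":255},{"rot":[0,0,0],"xyz":[0,0.085,0],"grip":255},{"rot":[0,0,0],"xyz":[0,0.098,0],"grip":255},{"rot":[0,0,0],"xyz":[0,0.103,0],"grip":255}]}}

```text
clock: 14.4
tool_pos: [0.447, -0.0892, 0.1288]
eef_rot: [0.999, -0.049, 0.0, -0.001]
contact_force: [2.7, 13.0, 8.3]
opening: 0.137
finger_force: 15.0
```

Emit:
{"api": "carry_out", "payload": {"plan": [{"rot":[0,0,0],"xyz":[0,0.002,0],"grip":255},{"rot":[0,0,0],"xyz":[0,0.004,0],"grip":255},{"rot":[0,0,0],"xyz":[0,0.006,0],"grip":255},{"rot":[0,0,0],"xyz":[0,0.007,0],"grip":255},{"rot":[0,0,0],"xyz":[0,0.007,0],"grip":255}]}}

```text
clock: 14.82
tool_pos: [0.447, -0.0892, 0.1288]
eef_rot: [0.999, -0.045, -0.0, -0.004]
contact_force: [2.0, 15.6, 8.7]
opening: 0.131
finger_force: 15.0
```

Emit:
{"api": "carry_out", "payload": {"plan": [{"rot":[0,0,0],"xyz":[0,-0.004,0],"grip":255},{"rot":[0,0,0],"xyz":[0,-0.006,0],"grip":120},{"rot":[0,0,0],"xyz":[0,-0.006,0],"grip":100},{"rot":[0,0,0],"xyz":[0,-0.006,0],"grip":100},{"rot":[0,0,0],"xyz":[0,-0.006,0],"grip":100},{"rot":[0,0,0],"xyz":[0,-0.006,-0.015],"grip":100},{"rot":[0,0,0],"xyz":[0,-0.006,-0.045],"grip":100},{"rot":[0,0,0],"xyz":[0,-0.006,-0.085],"grip":100}]}}

```text
clock: 15.48
tool_pos: [0.4446, -0.0902, 0.2127]
eef_rot: [0.999, -0.05, -0.003, 0.0]
contact_force: [1.9, 0.5, -0.6]
opening: 0.606
finger_force: 0.0
```

```bash
python3 - <<'E'
from ik import *
s=r.get_state();print(s['tool_pos'],s['opening'])
im=r.snapshot('wrist')[:,:,::-1].copy()
cv2.imwrite('pics/w6.png',cv2.resize(im[60:240,150:390],None,fx=3.3,fy=3.3,interpolation=cv2.INTER_CUBIC))
E
```

```text
[ 0.44463561 -0.09023358  0.21271007] 0.6057582703849725
```

View pics/w6.png

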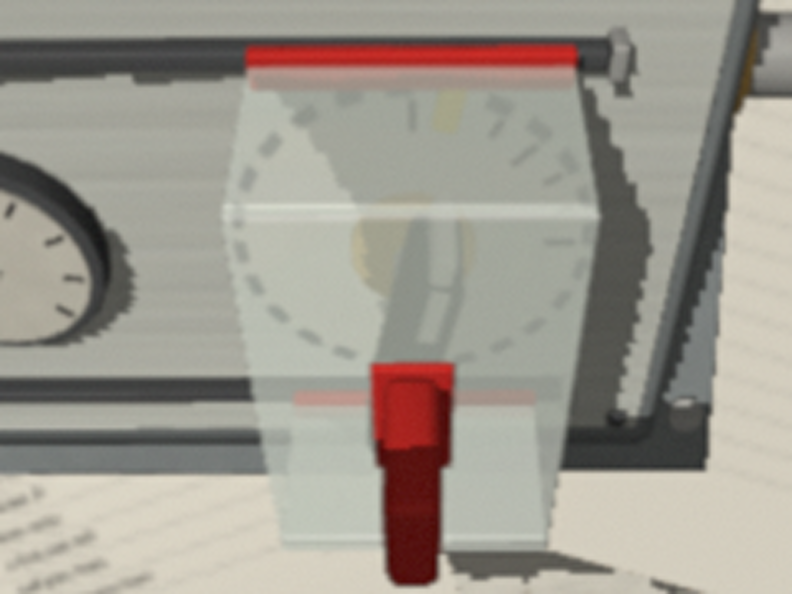

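The guard is shut: its red foot spans 246–578, centred at 412 over the scale (412–413). The nose still points at the yellow mark at (448,110), and the gripper is clear.

```bash
python3 -c "
from plant import r
print(r.finish_job())"
```

```text
the job is handed in; nothing more can be done
None
```

I slid the guard open to its stop, turned the valve handle until its pointer was within about 0.02 rad of the yellow mark, and slid the guard back to its shut stop; I touched none of the items around the box, and handed the job in at about 15.5 s (no verdict was returned).

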